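# Lock-out: bar the vent valve open, then open the dial padlock and present it

### The job

The vent valve has to stay open while a fitter works on the line: lay the slotted locking bar across the two posts over the valve's lever, fully down over both staples, and let go of it. Then turn the dial of the combination padlock, feeling for the clicks, until its ridge points at the shackle and rests in that notch, pull the shackle open and lift the open lock out of its holder. Finish while still holding the open lock in the air just above the bar, for the fitter to hang on and close himself; do not swing the valve's lever or push the other things on the bench about.

Things in the scene. Friction and masses are not known exactly. Their poses are not given: they have to be found in the camera images.
- rig: Vent rig, fixed to the bench: 8 mm foot plate with two steel posts and, behind them, a brass ball valve with a flat lever, a nipple and a grey block. Origin on the bench midway between the posts; x from the posts to the valve and block, y from post to post, z up. Valve x 34 to 100, y -55 to -13, top 55 mm; block to x 143, its plug 68 mm high; the lever lies along x under mid-span, top 45 mm.
- rig_seat (a point): Point midway between the two flat post tops, 50 mm above the bench: the bar's origin belongs here. Post tops are 34 x 30 mm, centred 55 mm to either side along the rig's y.
- staple_a (a point): Centre of the post top at the rig's y = +55 mm. From it rises a staple: an upside-down U of 6 mm round bar in the rig's y-z plane, 22 mm wide over all (along y), 6 mm thick (along x), its top 31 mm above the post top.
- staple_b (a point): The same at the rig's y = -55 mm: an equal post top with an equal staple.
- bar: Locking bar: loose flat steel bar 160 x 32 x 6 mm, 0.2 to 0.33 kg, lying flat on the bench. Origin at the centre of its underside; y along its length, z up. Two through slots, 34 mm along y by 14 mm along x, centred at y = +55 and -55 mm. Either way round fits.
- bar_lug (a point): Grip point in the lifting lug on the middle of the bar, 20 mm above the bar's underside. The lug stands up from the bar: 40 mm along the bar's y, 10 mm thick along its x, from 6 to 30 mm above the underside, with a narrower rounded top (25 mm wide) up to 36 mm.
- valve_lever (a joint): Vent valve lever, rad: 0 = in line with the pipe, level (open, its start); 1.57 = standing upright (shut). It turns with light friction.
- holder: Grey lock holder, fixed to the bench: block 65 mm (x) by 69 mm (y) with a pocket. Origin on the bench under its centre, z up, shackle side at -x. Pocket floor 16 mm above the bench; 3 mm walls round the lock with 1.5 mm play: back and sides up to 29 mm above the bench, the front one, under the shackle, 23 mm. Ears 4 mm high reach y = +53 and -53 mm.
- lock: Combination padlock, 0.34 to 0.56 kg, loose, lying face up in the holder. Brass body 56 mm (x) by 60 mm (y) by 26 mm (z); origin at the centre of its underside (16 mm above the bench at the start); z up through the dial; the shackle comes out of the side at -x, where the face bears a small raised index mark.
- dial (a joint): Dial angle, rad, counter-clockwise from above positive. Clicks into 12 notches 0.524 apart, about 0.12 N m from one to the next; let go, it settles in the nearest. At 0 (or a whole turn; it spins freely) the ridge points along the lock's -x at the index mark: only there the shackle opens. Starts in a notch two to four clicks counter-clockwise of that. Locked while the shackle is open.
- dial_top (a point): Centre of the dial knob's top, 47 mm above the lock's underside. The knob is a ribbed black cylinder 36 mm across and 18 mm tall; it stands on a 45 mm scale disc whose top is 29 mm above the lock's underside (45 mm above the bench at the start).
- dial_pointer (a point): Outer end of the dial's ridge, 18 mm from the dial's axis at the height of the knob's top: seen from dial_top it shows where the dial points. The ridge is a 5 mm wide, 2.5 mm high bar on the knob from its centre to one edge, with a white line.
- shackle (a joint): How far the shackle is pulled out, m: 0 shut, 0.020 fully open. Slides along the lock's -x against about 3 N of friction and stays where it is left; blocked after 1 to 3 mm unless the dial is in the opening notch.
- shackle_grip (a point): Midway between the shackle's legs, 47 mm from the lock's centre (19 mm outside the body), at the rod's centre, 29 mm above the bench at the start; moves with the shackle. The shackle is a level U of 8 mm round steel, legs along x, straight for 28 mm outside the body, 48 mm wide outside, 32 mm inside, crown 52 mm outside the body when shut. Only the bench is below it.
- feeler_gauge: Bystander: folded feeler gauge, 100 x 15 x 12 mm; origin at the centre of its underside.
- threadlock: Bystander: small upright bottle 26 x 40 x 118 mm; origin at the centre of its underside.
- paste_tin: Bystander: round flat tin with a lid, 63 mm across, 31 mm high; origin at the centre of its underside.

How it is judged:
On the way, in this order (a step that is already met when the one before it is completed fails the run):
1. the bar lies on both posts with the staples through its slots, and is let go (z of bar in the frame of rig between 0.047 and 0.053 m and x of bar in the frame of rig between -0.009 and 0.009 m and y of bar in the frame of rig between -0.012 and 0.012 m and angle between the y axis of bar and the y axis of rig, either way round below 0.15 rad and angle between bar's own z axis and vertical below 0.06 rad and contact force between the fingers and bar below 0.05 N), for 0.3 s.
2. with the dial in its notch the shackle is pulled open (z of bar in the frame of rig between 0.047 and 0.053 m and x of bar in the frame of rig between -0.009 and 0.009 m and y of bar in the frame of rig between -0.012 and 0.012 m and angle between the y axis of bar and the y axis of rig, either way round below 0.15 rad and angle between bar's own z axis and vertical below 0.06 rad and value of joint shackle above 0.015 m), for 0.2 s.
At the end, for the whole second after the job is handed in: Bar flat on both posts over both staples (within 3 mm in height), lever level within 0.2 rad; the gripper holds the lock still, shackle open more than 15 mm, underside 0.10 to 0.30 m above the bench and within 0.10 m sideways of the bar's middle, touching neither bar nor rig (all of step 2 and value of joint valve_lever below 0.2 rad and height (world z) of lock between 0.1 and 0.3 m and horizontal distance between lock and bar below 0.1 m and contact force between the fingers and lock above 1 N and contact force between lock and bar below 0.05 N and contact force between lock and rig below 0.05 N and linear speed of lock below 0.05 m/s); the arm keeps its last pose, push and grip.
It fails at once if the valve's lever is swung by more than 0.25 rad (value of joint valve_lever above 0.25 rad).
It fails at once if a bystander (feeler gauge, bottle, tin) is moved by more than 30 mm (distance of any of feeler_gauge, threadlock, paste_tin from where it was at the start of the episode above 0.03 m).
It also fails if it takes over 72 s, if anything falls off the work surface, if the arm or the gripper's body presses on something with over 40 N, if the wrist force passes 120 N, or if a joint passes its speed limit or range.

### The arm

A 6-joint arm with a two-finger parallel gripper is mounted at the origin on the work surface; the furniture and walls round the work are solid. World frame = base frame: x ahead of the robot, y to its left, z up, the work surface at z = 0. Lengths are in m, angles in rad, forces in N, time in s.
With the tool pointing down it reaches from about 0.325 to 1 m from the base axis. Payload 5.1 kg.
Tool frame: the origin (TCP) lies at the very end of the fingers, on their centre line; the grasp point (between the pads) lies 19 mm behind it (ctrl.tcp_to_grasp is the distance from the TCP to the grasp point, in m); z points along the fingers, y is the line along which they close (so a half turn about z gives the same grasp; the last joint's range is limited). The gripper opens to 85 mm and grips with 20 to 120 N. Pads are 22 mm wide; open, the fingers measure 114 mm over their backs; the gripper's body (76 mm by 85 mm) begins 54 mm behind the grasp point. The pads swing forward as they close: fully open they stand 13 mm farther back than shut.
Start: joints at [1.242, 0.124, 1.65, -0, 1.367, -0.083], TCP at [0.158, 0.63, 0.196] pointing down, gripper open.
Joint ranges: [-2.61, 2.61], [-1.02, 2.33], [0.03, 2.71], [-1.35, 4.49], [0.32, 2.68], [-2.91, 2.91]. Speed limits (rad/s): [2.57, 2.57, 3.14, 3.14, 3.14, 3.14].

### API

Orientations are given as a unit quaternion [x, y, z, w].
In Python, from cell import ctrl gives the robot as it stands. The module is installed in compiled form; this text tells all that it offers.
- The arm moves only by the tool step_arm, never from a script. Its argument "motion" is a list of rows, each an object of numbers: "hand": the finger opening in cm, from 0 to 8.54; "tx", "ty", "tz": the shift along the tool's x, y, z in cm; "twist": the turn about the tool's z in rad. In form: [{"hand": .., "tx": .., "ty": .., "tz": .., "twist": ..}, ...]. A call has 1 to 5 rows; each row is the pose to reach, as a shift and turn from the pose commanded when the call began, along the tool's axes at that moment; what a row does not reach only later rows make up. A row lasts 1/12 s, in which the tool goes at most 41.7 mm and 7.16 degrees, less where a joint would pass 70% of its speed; a pose out of reach is approached as far as the arm can. A call with a gripper value outside its range is refused whole. The fingers move at their own pace and stop on an object; the grip force is fixed at half the most. Time passes only in rows, so rows that repeat a pose let the fingers close. It gives the time, the measured TCP pose, the force, the opening and the grip force at its end, in the units of the state.
- ctrl.sense(): the state, without advancing time (a new reading comes with each control period).
- ctrl.grab_frame(name): name is "side" or "top"; returns a dict with "frame" (400x640x3 uint8, blue, green, red), "range_z" (400x640 float32, m along the optical axis (not along the pixel's ray), 0 where there is no reading), "fx", "fy", "cx", "cy" (pixels), "world_from_camera" (4x4, takes a point from camera to world coordinates). Camera axes: x right, y up, looking along -z (the intrinsics and any distortion apply to the point x, -y, -z); pixel columns grow to the right and rows downward; lengths in m; the calibration is good to about 2 mm. A picture is of the moment at which its call begins.
- ctrl.finish_job(): hands the job in; it is judged then, once.
The state is a dict: "clock": time; "joint_positions": joint angles; "qd": joint speeds; "effort": joint torques, N m; "ee_pos": TCP position; "eef_rot": TCP orientation; "wrist_force": force on the tool from outside, world axes, zero at the start; "moment": the same for the moment, N m; "width": opening from 0.0 (shut) to 1.0 (fully open); "gripper_force": force on a finger pad.
Only numpy, scipy, OpenCV 4.12 (cv2) and the standard library are available. Lean on these libraries where they do the work, as an engineer would, in place of code of your own. Each camera call takes 0.05 s, during which the arm holds its last target. There are 200 camera calls.

## Working session

There is one attempt and no reset: what is moved stays moved. The work goes in short steps, Python scripts to look and compute and a tool call to move; the robot and the scene stay as the last step left them, time stands still between calls to the robot, and variables do not carry over. Pictures are saved under pics/ and viewed, at most 10 in all, crops included, and the job is handed in when it is done.

Besides the shell and the picture viewer there is one more tool, called after "Request:" by a JSON object that holds its "fn" and its "kwargs". step_arm: Moves the arm, as the interface text tells. Its arguments: {"type":"object","properties":{"motion":{"type":"array"}},"required":["motion"]}

```bash
mkdir -p pics; cat > h.py <<'E'
import numpy as np, cv2
from cell import ctrl
def grab(n):
    f=ctrl.grab_frame(n); f['n']=n; return f
def pts(f):
    z=f['range_z']; v,u=np.mgrid[0:400,0:640]
    P=np.stack([(u-f['cx'])/f['fx']*z,-(v-f['cy'])/f['fy']*z,-z,np.ones_like(z)],-1)
    W=P@np.array(f['world_from_camera']).T
    W[z==0]=np.nan
    return W[...,:3]
def ray(f,u,v,h):
    M=np.array(f['world_from_camera']); d=M[:3,:3]@np.array([(u-f['cx'])/f['fx'],-(v-f['cy'])/f['fy'],-1]); o=M[:3,3]
    return o+d*(h-o[2])/d[2]
E
python3 - <<'E'
from h import *
for n in('top','side'):
    f=grab(n); cv2.imwrite(f'pics/{n}0.png',f['frame']); print(n,f['fx'],np.round(f['world_from_camera'],3).tolist(),{k for k in f})
    np.savez(f'{n}0.npz',**{k:v for k,v in f.items()})
print(ctrl.sense(), ctrl.tcp_to_grasp)
E
```

```text
top 479.80932748546684 [[-0.005, 0.988, -0.155, 0.299], [-1.0, -0.006, -0.007, -0.317], [-0.008, 0.155, 0.988, 1.162], [0.0, 0.0, 0.0, 1.0]] {'frame', 'range_z', 'cy', 'fy', 'cx', 'fx', 'world_from_camera', 'n'}
side 483.4470316575258 [[-0.999, 0.021, -0.05, 0.401], [-0.054, -0.483, 0.874, 0.462], [-0.006, 0.875, 0.483, 0.51], [0.0, 0.0, 0.0, 1.0]] {'frame', 'range_z', 'cy', 'fy', 'cx', 'fx', 'world_from_camera', 'n'}
{'clock': 0.1, 'joint_positions': array([ 1.24238085e+00,  1.24434220e-01,  1.65154772e+00, -2.76835433e-06,
        1.36750575e+00, -8.25840211e-02]), 'qd': array([-0.00182512, -0.00022316, -0.00479652,  0.00243076, -0.00157332,
        0.00055755]), 'effort': array([ 6.22339994e-04, -4.24934614e+01, -3.66653359e+01, -2.61905313e-05,
        4.03059661e-03, -1.32114803e-05]), 'ee_pos': array([0.1580025 , 0.62985951, 0.1943736 ]), 'eef_rot': array([ 1.22606121e-01,  9.92454957e-01, -9.27855277e-04, -1.92019679e-04]), 'wrist_force': array([-0.56535701, -0.6038769 , -0.27383063]), 'moment': array([-0.03447577,  0.06525843,  0.06796085]), 'gripper_force': 0.0, 'width': 0.9993319135568933} 0.0187
```

View pics/top0.png

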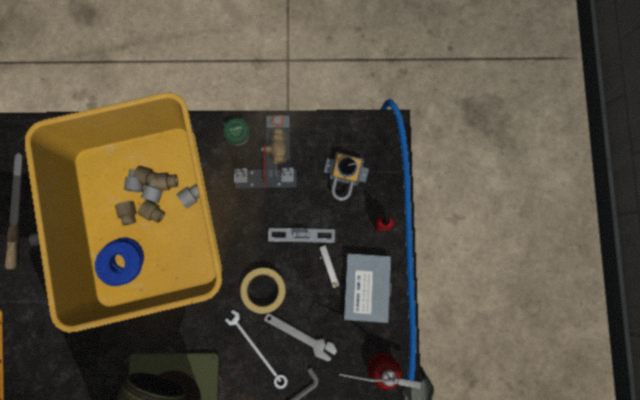

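View pics/side0.png

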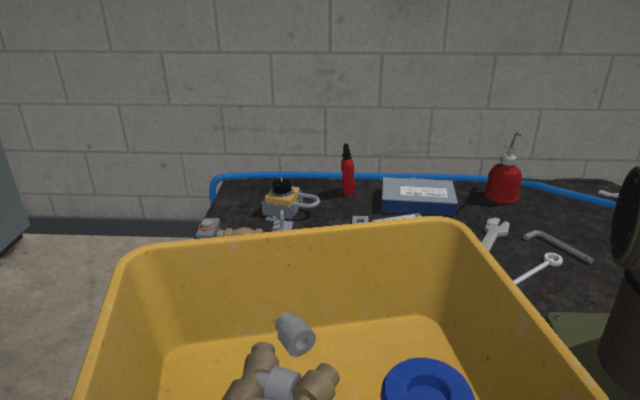

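Top view: rig with posts near (241,177) and (288,177), valve above it; lock with its shackle toward the robot at (347,168); bar at (301,235); tin (237,130), feeler gauge (330,267), bottle (385,224). The side view sees the lock's knob at (282,187), and the bin hides most of the bar.

```bash
python3 - <<'E'
from h import *
f=dict(np.load('top0.npz',allow_pickle=True)); im=f['frame']
c=np.hstack([cv2.resize(im[105:260,225:320],None,fx=4,fy=4,interpolation=3)[:600],cv2.resize(im[140:215,315:380],None,fx=6,fy=6,interpolation=3)[:600].copy() if 0 else cv2.resize(im[140:242,315:385],None,fx=6,fy=6,interpolation=3)[:600,:420]])
cv2.imwrite('pics/c0.png',c)
W=pts(f)
for n,(r0,r1,c0,c1,zl,zh) in dict(bar=(222,250,260,342,.003,.012),lug=(222,250,260,342,.025,.045),posts=(160,195,228,302,.042,.056),staple=(160,195,228,302,.065,.09),lockbody=(145,182,325,372,.036,.05),knob=(145,190,325,372,.055,.072),sh=(170,205,325,365,.02,.04)).items():
    R=W[r0:r1,c0:c1]; m=(R[...,2]>zl)&(R[...,2]<zh)
    P=R[m]; 
    if len(P)<3: print(n,len(P)); continue
    r=cv2.minAreaRect((P[:,:2]*1000).astype(np.float32)); print(n,len(P),P.mean(0).round(4),np.round(np.median(P[:,2]),4),np.round(r[0],1),np.round(r[1],1),round(r[2],1))
E
```

```text
bar 743 [ 0.376 -0.293  0.006] 0.0058 [ 374.5 -292.5] [195.7  65.2] 89.6
lug 67 [ 0.3772 -0.2942  0.0327] 0.0323 [ 377.1 -294.5] [37.7  7.8] 89.2
posts 341 [ 0.5166 -0.2055  0.0498] 0.0501 [ 522.8 -205.4] [ 57.7 137.5] 0.1
staple 44 [ 0.5152 -0.2067  0.0777] 0.0787 [ 515.1 -205.5] [  4.8 130.1] 0.7
lockbody 363 [ 0.5322 -0.4024  0.0425] 0.0425 [ 535.4 -403.4] [59.6 56.6] 75.8
knob 197 [ 0.5349 -0.4028  0.0628] 0.0625 [ 535.8 -402.6] [35.7 35.1] 17.7
sh 288 [ 0.4946 -0.394   0.0314] 0.0319 [ 494.1 -400.4] [72.2 71.4] 89.9
```

View pics/c0.png

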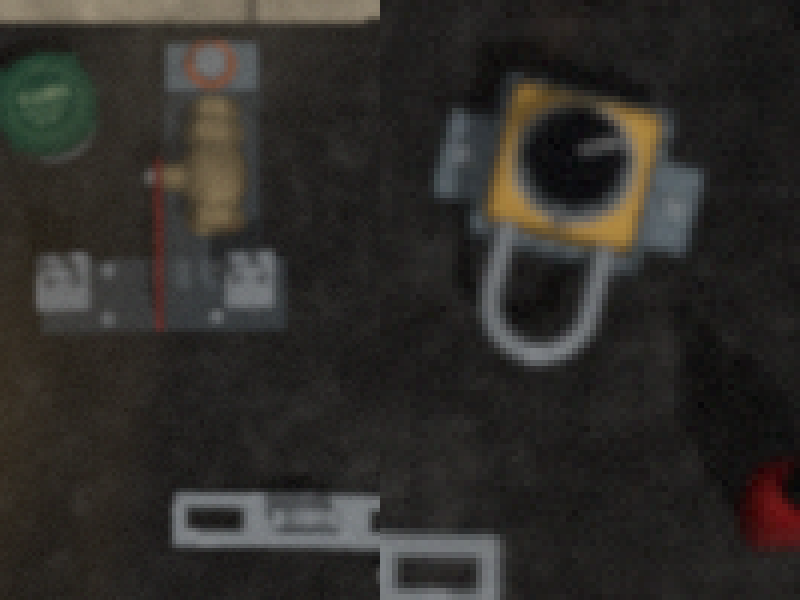

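```bash
python3 - <<'E'
from h import *
f=dict(np.load('top0.npz',allow_pickle=True)); im=f['frame'].astype(int); W=pts(f)
print('bin max z',np.nanmax(W[90:335,20:225,2]), 'all right of it',np.nanmax(W[100:330,225:400,2]))
def rect(n,P):
    r=cv2.minAreaRect((P[:,:2]*1000).astype(np.float32)); print(n,len(P),P.mean(0).round(4),np.round(r[0],1),np.round(r[1],1),round(r[2],1))
R=W[222:250,260:342]; g=im[222:250,260:342].sum(-1)
m=(g>250)&(R[...,2]<.012); cv2m=m.astype(np.uint8)
n,l,s,c=cv2.connectedComponentsWithStats(cv2m); k=1+s[1:,4].argmax(); rect('bar',R[l==k])
for a,b in((228,262),(270,302)):
    R=W[160:195,a:b]; rect('post',R[(abs(R[...,2]-.0505)<.004)]); rect('stap',R[R[...,2]>.068])
R=W[145:182,325:372]; b=im[145:182,325:372]; m=(b[...,2]-b[...,0]>45)&(R[...,2]>.03); rect('brass',R[m]); 
R=W[165:210,320:370]; b=im[165:210,320:370];m=(R[...,2]>.02)&(R[...,2]<.036)&(R[...,0]<.495); rect('shackle',R[m]);print(R[m][:,0].min(),R[m][R[m][:,0]<.463].mean(0))
# pointer
R=W[150:185,330:365]; g=im[150:185,330:365].sum(-1); m=(R[...,2]>.058); r=R[m]; gg=g[m]; print('white',r[gg>np.percentile(gg,90)].mean(0), 'knob',r.mean(0)); 
m2=R[...,2]>.0655; rect('ridge',R[m2]) if m2.sum()>2 else 0
for nm,(r0,r1,c0,c1) in dict(gauge=(243,292,316,342),bottle=(205,236,372,396),tin=(115,146,222,252)).items():
    R=W[r0:r1,c0:c1]; rect(nm,R[R[...,2]>.008]); print(np.nanmax(R[...,2]))
E
```

```text
bin max z 0.16200819741219397 all right of it 0.11827616777665484
bar 615 [ 0.3744 -0.2945  0.0052] [ 375.9 -294. ] [159.5  32. ] 88.7
post 149 [ 0.5149 -0.1514  0.0503] [ 515.  -151.2] [34.1 29. ] 0.5
stap 22 [ 0.5145 -0.152   0.0776] [ 514.5 -151.1] [ 4.  21.2] 2.0
post 151 [ 0.5175 -0.2603  0.0504] [ 526.7 -257.6] [62.5 35. ] 18.3
stap 21 [ 0.516  -0.2617  0.0783] [ 515.7 -261.2] [ 4.8 18.8] 0.4
brass 210 [ 0.5295 -0.4022  0.0412] [ 534.3 -403.8] [58.4 54.7] 75.7
shackle 119 [ 0.4745 -0.3897  0.0317] [ 476.6 -391.3] [50.2 36.3] 89.7
0.4583960208967031 [ 0.46030637 -0.38943242  0.03110814]
white [ 0.53960618 -0.41275954  0.06413703] knob [ 0.53526512 -0.40294732  0.06304243]
ridge 37 [ 0.5337 -0.4048  0.0666] [ 533.7 -405.1] [29.7 30.3] 45.1
gauge 239 [ 0.3014 -0.3593  0.0116] [ 302.9 -358.9] [99.2 14.9] 18.8
0.016778350283662036
bottle 243 [ 0.397  -0.4826  0.0732] [ 399.6 -485.6] [39.4 27.8] 88.6
0.11827616777665484
tin 555 [ 0.6293 -0.1359  0.0306] [ 630.4 -135.5] [63.  61.6] 3.4
0.03894764794769401
```

Request:
{"fn": "step_arm", "kwargs": {"motion": [{"hand":5,"tz":-3,"twist":0.12},{"hand":5,"tz":-6,"twist":0.24},{"hand":5,"tz":-9,"twist":0.36},{"hand":5,"tz":-12,"twist":0.48},{"hand":5,"tz":-12,"twist":0.6}]}}

```text
invalid input
```

Request:
{"fn": "step_arm", "kwargs": {"motion": [{"hand":5,"twist":0.12},{"hand":5,"twist":0.24},{"hand":5,"twist":0.36},{"hand":5,"twist":0.48},{"hand":5,"twist":0.6}]}}

```text
invalid input
```

Request:
{"fn": "step_arm", "kwargs": {"motion": [{"hand":5,"twist":0.1246},{"hand":5,"twist":0.1246},{"hand":5,"twist":0.1246}]}}

```text
invalid input
```

Request:
{"fn": "step_arm", "kwargs": {"motion": [{"hand":5,"tx":0,"ty":0,"tz":-3,"twist":0.12},{"hand":5,"tx":0,"ty":0,"tz":-6,"twist":0.24},{"hand":5,"tx":0,"ty":0,"tz":-9,"twist":0.36},{"hand":5,"tx":0,"ty":0,"tz":-12,"twist":0.48},{"hand":5,"tx":0,"ty":0,"tz":-12,"twist":0.6}]}}

```text
clock: 0.52
ee_pos: [0.1589, 0.6327, 0.3238]
eef_rot: [0.413, 0.911, 0.006, -0.001]
wrist_force: [-0.5, 0.6, 1.2]
width: 0.586
gripper_force: 0.0
```

Request:
{"fn": "step_arm", "kwargs": {"motion": [{"hand":5,"tx":0,"ty":0,"tz":0,"twist":0.12},{"hand":5,"tx":0,"ty":0,"tz":0,"twist":0.24},{"hand":5,"tx":0,"ty":0,"tz":0,"twist":0.36},{"hand":5,"tx":0,"ty":0,"tz":0,"twist":0.48},{"hand":5,"tx":0,"ty":0,"tz":0,"twist":0.6}]}}

```text
clock: 0.93
ee_pos: [0.1581, 0.6302, 0.3147]
eef_rot: [0.664, 0.748, -0.001, 0.0]
wrist_force: [0.2, -0.1, -1.1]
width: 0.588
gripper_force: 0.0
```

Request:
{"fn": "step_arm", "kwargs": {"motion": [{"hand":5,"tx":0,"ty":0,"tz":0,"twist":0.12},{"hand":5,"tx":0,"ty":0,"tz":0,"twist":0.1246},{"hand":5,"tx":0,"ty":0,"tz":0,"twist":0.1246}]}}

```text
clock: 1.18
ee_pos: [0.1581, 0.6303, 0.3149]
eef_rot: [0.706, 0.708, -0.0, 0.0]
wrist_force: [-0.5, -0.7, 0.5]
width: 0.584
gripper_force: 0.0
```

Request:
{"fn": "step_arm", "kwargs": {"motion": [{"hand":5,"tx":-2.86,"ty":1.74,"tz":0,"twist":0},{"hand":5,"tx":-5.72,"ty":3.48,"tz":0,"twist":0},{"hand":5,"tx":-8.58,"ty":5.22,"tz":0,"twist":0},{"hand":5,"tx":-11.44,"ty":6.96,"tz":0,"twist":0},{"hand":5,"tx":-14.3,"ty":8.7,"tz":0,"twist":0}]}}

```text
clock: 1.6
ee_pos: [0.2456, 0.4861, 0.3153]
eef_rot: [0.706, 0.709, -0.0, 0.0]
wrist_force: [0.6, 0.1, -0.5]
width: 0.582
gripper_force: 0.0
```

Request:
{"fn": "step_arm", "kwargs": {"motion": [{"hand":5,"tx":-2.86,"ty":1.74,"tz":0,"twist":0},{"hand":5,"tx":-5.72,"ty":3.48,"tz":0,"twist":0},{"hand":5,"tx":-8.58,"ty":5.22,"tz":0,"twist":0},{"hand":5,"tx":-11.44,"ty":6.96,"tz":0,"twist":0},{"hand":5,"tx":-14.3,"ty":8.7,"tz":0,"twist":0}]}}

```text
clock: 2.02
ee_pos: [0.3327, 0.343, 0.3155]
eef_rot: [0.706, 0.708, 0.0, 0.0]
wrist_force: [0.4, 0.1, 1.3]
width: 0.588
gripper_force: 0.0
```

Request:
{"fn": "step_arm", "kwargs": {"motion": [{"hand":5,"tx":-2.86,"ty":1.74,"tz":0,"twist":0},{"hand":5,"tx":-5.72,"ty":3.48,"tz":0,"twist":0},{"hand":5,"tx":-8.58,"ty":5.22,"tz":0,"twist":0},{"hand":5,"tx":-11.44,"ty":6.96,"tz":0,"twist":0},{"hand":5,"tx":-14.3,"ty":8.7,"tz":0,"twist":0}]}}

```text
clock: 2.43
ee_pos: [0.4198, 0.2, 0.3155]
eef_rot: [0.706, 0.708, 0.0, 0.0]
wrist_force: [0.1, -0.4, -1.1]
width: 0.586
gripper_force: 0.0
```

Request:
{"fn": "step_arm", "kwargs": {"motion": [{"hand":5,"tx":-3.3,"ty":-0.29,"tz":0,"twist":0},{"hand":5,"tx":-6.6,"ty":-0.58,"tz":0,"twist":0},{"hand":5,"tx":-9.9,"ty":-0.87,"tz":0,"twist":0},{"hand":5,"tx":-13.2,"ty":-1.16,"tz":0,"twist":0},{"hand":5,"tx":-16.5,"ty":-1.45,"tz":0,"twist":0}]}}

```text
clock: 2.85
ee_pos: [0.4044, 0.0351, 0.3155]
eef_rot: [0.706, 0.708, 0.0, 0.0]
wrist_force: [0.9, 1.5, -0.5]
width: 0.584
gripper_force: 0.0
```

Request:
{"fn": "step_arm", "kwargs": {"motion": [{"hand":5,"tx":-3.3,"ty":-0.29,"tz":0,"twist":0},{"hand":5,"tx":-6.6,"ty":-0.58,"tz":0,"twist":0},{"hand":5,"tx":-9.9,"ty":-0.87,"tz":0,"twist":0},{"hand":5,"tx":-13.2,"ty":-1.16,"tz":0,"twist":0},{"hand":5,"tx":-16.5,"ty":-1.45,"tz":0,"twist":0}]}}

```text
clock: 3.27
ee_pos: [0.3899, -0.13, 0.3156]
eef_rot: [0.706, 0.708, 0.0, 0.0]
wrist_force: [0.9, 0.6, -0.6]
width: 0.586
gripper_force: 0.0
```

Request:
{"fn": "step_arm", "kwargs": {"motion": [{"hand":5,"tx":-3.3,"ty":-0.29,"tz":1,"twist":0},{"hand":5,"tx":-6.6,"ty":-0.58,"tz":2,"twist":0},{"hand":5,"tx":-9.9,"ty":-0.87,"tz":3,"twist":0},{"hand":5,"tx":-13.2,"ty":-1.16,"tz":4,"twist":0},{"hand":5,"tx":-16.5,"ty":-1.45,"tz":5,"twist":0}]}}

```text
clock: 3.68
ee_pos: [0.3754, -0.2951, 0.2651]
eef_rot: [0.706, 0.708, 0.0, 0.0]
wrist_force: [-0.3, -0.2, 0.7]
width: 0.584
gripper_force: 0.0
```

Request:
{"fn": "step_arm", "kwargs": {"motion": [{"hand":4,"tx":0.1,"ty":0.14,"tz":4,"twist":0},{"hand":4,"tx":0.1,"ty":0.14,"tz":8,"twist":0},{"hand":4,"tx":0.1,"ty":0.14,"tz":12,"twist":0},{"hand":4,"tx":0.1,"ty":0.14,"tz":16,"twist":0},{"hand":4,"tx":0.1,"ty":0.14,"tz":18,"twist":0}]}}

```text
clock: 4.1
ee_pos: [0.3747, -0.2901, 0.0799]
eef_rot: [0.706, 0.708, -0.0, -0.004]
wrist_force: [-0.5, 0.5, -1.6]
width: 0.469
gripper_force: 0.0
```

Request:
{"fn": "step_arm", "kwargs": {"motion": [{"hand":4,"tx":0,"ty":0,"tz":2,"twist":0},{"hand":4,"tx":0,"ty":0,"tz":4,"twist":0},{"hand":4,"tx":0,"ty":0,"tz":6,"twist":0},{"hand":4,"tx":0,"ty":0,"tz":7.4,"twist":0},{"hand":4,"tx":0,"ty":0,"tz":7.4,"twist":0}]}}

```text
clock: 4.52
ee_pos: [0.3751, -0.2903, 0.008]
eef_rot: [0.706, 0.708, -0.0, -0.003]
wrist_force: [-0.6, 0.8, -0.6]
width: 0.472
gripper_force: 0.0
```

Request:
{"fn": "step_arm", "kwargs": {"motion": [{"hand":0,"tx":0,"ty":0,"tz":0,"twist":0},{"hand":0,"tx":0,"ty":0,"tz":0,"twist":0},{"hand":0,"tx":0,"ty":0,"tz":0,"twist":0},{"hand":0,"tx":0,"ty":0,"tz":0,"twist":0},{"hand":0,"tx":0,"ty":0,"tz":0,"twist":0}]}}

```text
clock: 4.93
ee_pos: [0.3781, -0.2931, 0.0126]
eef_rot: [0.707, 0.707, 0.0, 0.001]
wrist_force: [-0.3, -0.5, 0.0]
width: -0.002
gripper_force: 0.0
```

```bash
python3 - <<'E'
from h import *
f=grab('top'); s=grab('side'); print(ctrl.sense())
a=cv2.resize(f['frame'][200:300,250:383],None,fx=6,fy=6,interpolation=3)[:600,:400*2]
cv2.imwrite('pics/t1.png',a)
E
```

```text
{'clock': 5.0333, 'joint_positions': array([-7.71703091e-01, -6.59332576e-02,  2.17583234e+00, -4.29202286e-07,
        1.03047124e+00, -7.72302103e-01]), 'qd': array([-0.00093192,  0.00404291,  0.00236512, -0.00213933, -0.00061736,
        0.00100276]), 'effort': array([-1.34940608e-03, -2.81518722e+01, -3.12451959e+01, -8.68039456e-05,
       -5.19999609e-03, -1.63383691e-03]), 'ee_pos': array([ 0.37778705, -0.29279402,  0.01218604]), 'eef_rot': array([7.06894757e-01, 7.07318478e-01, 8.00260263e-06, 6.11114625e-04]), 'wrist_force': array([-0.05773578, -0.67624111,  0.10119174]), 'moment': array([-0.01287282,  0.00567495,  0.02845583]), 'gripper_force': 0.0, 'width': -0.0010527562264013312}
```

View pics/t1.png

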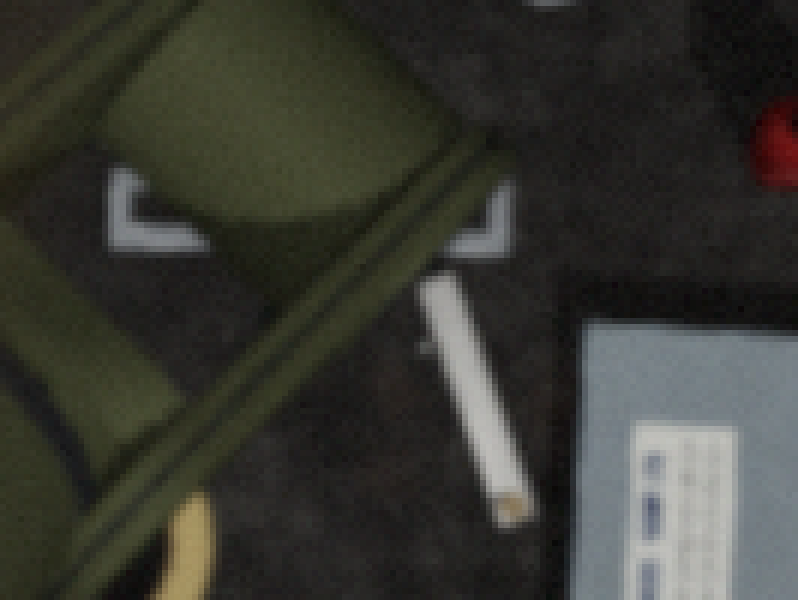

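View side.

Top view: forearm covers the bar's middle, its ends at (108,210) and (515,215) are where they were; the bar hasn't been shifted. The gripper itself is hidden, so I check the side view.

```bash
python3 - <<'E'
from h import *
s=grab('side')
M=np.linalg.inv(np.array(s['world_from_camera']))
def pr(p):
    c=M@np.r_[p,1]; return (s['cx']-c[0]/c[2]*s['fx'],s['cy']+c[1]/c[2]*s['fy'])
print('tcp px',pr(ctrl.sense()['ee_pos']),'lug top',pr([.377,-.294,.036]))
cv2.imwrite('pics/s1.png',cv2.resize(s['frame'][130:240,330:470],None,fx=5,fy=5,interpolation=3))
E
```

```text
tcp px (np.float64(358.4475593870446), np.float64(236.3912623433066)) lug top (np.float64(359.18942250039345), np.float64(225.06005833348433))
```

View pics/s1.png

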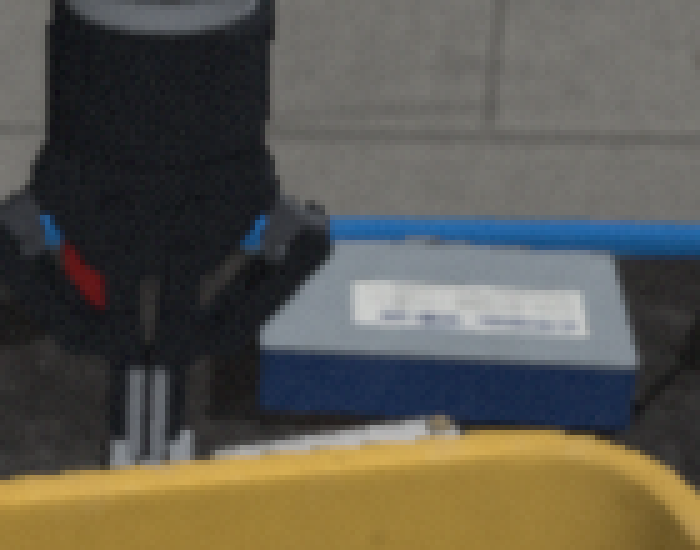

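Side view: the fingers look shut, their tips hidden behind the bin rim at about row 465 of the crop (image px (360,222)). I check by depth where they really are.

```bash
python3 - <<'E'
from h import *
s=grab('side'); W=pts(s)
for r in (200,206,212,216,220,222): print(r,[tuple(np.round(W[r,c],3)) for c in range(350,372,3)])
t=grab('top'); V=pts(t); R=V[222:250,260:342]; m=(R[...,2]<.012)&(t['frame'][222:250,260:342].astype(int).sum(-1)>250); P=R[m]; print(P.mean(0),P.min(0),P.max(0))
print(ctrl.sense()['wrist_force'],ctrl.sense()['width'])
E
```

```text
200 [(np.float64(0.395), np.float64(-0.287), np.float64(0.092)), (np.float64(0.39), np.float64(-0.28), np.float64(0.096)), (np.float64(0.385), np.float64(-0.281), np.float64(0.096)), (np.float64(0.379), np.float64(-0.3), np.float64(0.086)), (np.float64(0.374), np.float64(-0.281), np.float64(0.096)), (np.float64(0.369), np.float64(-0.28), np.float64(0.097)), (np.float64(0.363), np.float64(-0.284), np.float64(0.095)), (np.float64(0.358), np.float64(-0.285), np.float64(0.094))]
206 [(np.float64(0.394), np.float64(-0.425), np.float64(0.001)), (np.float64(0.389), np.float64(-0.286), np.float64(0.081)), (np.float64(0.384), np.float64(-0.284), np.float64(0.082)), (np.float64(0.379), np.float64(-0.285), np.float64(0.082)), (np.float64(0.374), np.float64(-0.281), np.float64(0.084)), (np.float64(0.368), np.float64(-0.287), np.float64(0.081)), (np.float64(0.356), np.float64(-0.425), np.float64(0.001)), (np.float64(0.35), np.float64(-0.422), np.float64(0.003))]
212 [(np.float64(0.394), np.float64(-0.396), np.float64(0.003)), (np.float64(0.389), np.float64(-0.286), np.float64(0.068)), (np.float64
[... 1258 characters left out ...]
0.352), np.float64(-0.367), np.float64(0.003))]
222 [(np.float64(0.393), np.float64(-0.362), np.float64(0.0)), (np.float64(0.388), np.float64(-0.352), np.float64(0.007)), (np.float64(0.382), np.float64(-0.351), np.float64(0.008)), (np.float64(0.377), np.float64(-0.314), np.float64(0.03)), (np.float64(0.379), np.float64(-0.109), np.float64(0.157)), (np.float64(0.375), np.float64(-0.109), np.float64(0.157)), (np.float64(0.371), np.float64(-0.108), np.float64(0.158)), (np.float64(0.367), np.float64(-0.11), np.float64(0.156))]
[ 0.36746743 -0.28720853  0.00487092] [ 0.34153029 -0.37370894 -0.00386292] [ 0.39292311 -0.21432479  0.01195708]
[0.35261708 0.10414472 0.20385705] -0.0034285151274291476
```

Request:
{"fn": "step_arm", "kwargs": {"motion": [{"hand":0,"tx":0,"ty":0,"tz":-3,"twist":0},{"hand":0,"tx":0,"ty":0,"tz":-6,"twist":0},{"hand":0,"tx":0,"ty":0,"tz":-8,"twist":0},{"hand":0,"tx":0,"ty":0,"tz":-8,"twist":0}]}}

```text
clock: 5.52
ee_pos: [0.3802, -0.295, 0.097]
eef_rot: [0.707, 0.707, 0.0, 0.005]
wrist_force: [0.7, -0.9, 0.8]
width: 0.001
gripper_force: 0.0
```

```bash
cat > tip.py <<'E'
from h import *
e=ctrl.sense()['ee_pos']; s=grab('side'); W=pts(s); 
d=np.hypot(W[...,0]-e[0],W[...,1]-e[1]); m=(d<.075)&(W[...,2]>.04)
for h in np.arange(.02,.2,.01):
    k=m&(abs(W[...,2]-h)<.005)
    if k.sum()>4: P=W[k]; print(round(h,3),k.sum(),P[:,0].min().round(3),P[:,0].max().round(3),np.median(P[:,1]).round(3))
print(e,ctrl.sense()['width']); cv2.imwrite('pics/tip.png',cv2.resize(s['frame'][100:240,300:470],None,fx=4,fy=4,interpolation=3))
E
python3 tip.py
```

```text
0.14 48 0.369 0.393 -0.285
0.15 89 0.369 0.395 -0.287
0.16 82 0.367 0.393 -0.287
0.17 87 0.366 0.395 -0.287
0.18 162 0.347 0.414 -0.284
0.19 269 0.341 0.419 -0.284
[ 0.38017562 -0.29504212  0.09696916] -0.0007403143038305795
```

View pics/tip.png

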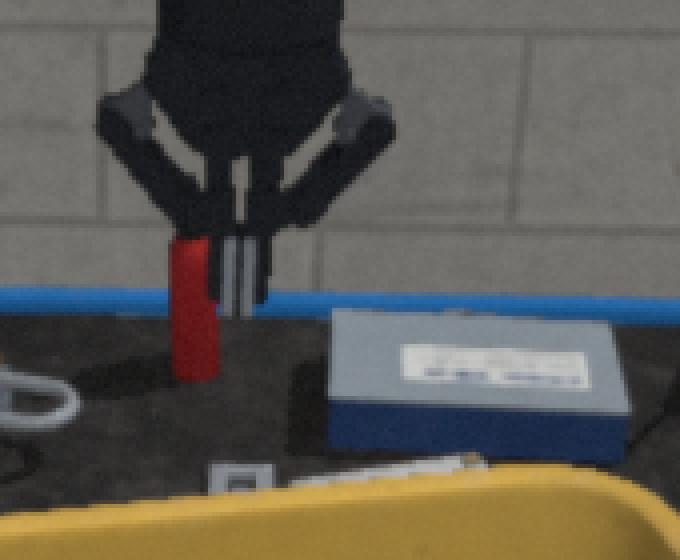

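Side view: shut fingertips end at crop (238,317), i.e. about 0.137 m high, though the arm reports 0.097: the reported TCP height is about 40 mm lower than the real tips. I measure this with the arm settled, then use the offset.

Request:
{"fn": "step_arm", "kwargs": {"motion": [{"hand":0,"tx":0,"ty":0,"tz":0,"twist":0},{"hand":0,"tx":0,"ty":0,"tz":0,"twist":0}]}}

```text
clock: 5.73
ee_pos: [0.3766, -0.2916, 0.0899]
eef_rot: [0.707, 0.707, -0.0, -0.001]
wrist_force: [-0.8, -0.6, -0.2]
width: 0.001
gripper_force: 0.0
```

```bash
cat > tip2.py <<'E'
from h import *
e=ctrl.sense()['ee_pos']; s=grab('side'); W=pts(s)
d=np.hypot(W[...,0]-e[0],W[...,1]-e[1]); m=(d<.03)&(W[...,2]>.045); P=W[m]
z=np.sort(P[:,2]); print('lowest',z[:20].round(4)); Q=P[P[:,2]<z[0]+.03]; print('x',Q[:,0].min(),Q[:,0].max(),'y',np.median(Q[:,1]))
print(e,ctrl.sense()['eef_rot'].round(4),ctrl.sense()['width'])
E
python3 tip2.py
```

```text
lowest [0.1307 0.1308 0.1308 0.131  0.1312 0.1312 0.1314 0.1316 0.1322 0.1323
 0.133  0.1334 0.1335 0.1336 0.1337 0.1338 0.1342 0.1342 0.1343 0.1346]
x 0.36506294427255087 0.39139863927140345 y -0.2831142472564837
[ 0.37655885 -0.29163163  0.08992201] [ 0.707   0.7072 -0.     -0.0017] -0.003344826038811129
```

Request:
{"fn": "step_arm", "kwargs": {"motion": [{"hand":4,"tx":0,"ty":0,"tz":0,"twist":0},{"hand":4,"tx":0,"ty":0,"tz":0,"twist":0},{"hand":4,"tx":0,"ty":0,"tz":0,"twist":0},{"hand":4,"tx":0,"ty":0,"tz":0,"twist":0}]}}

```text
clock: 6.12
ee_pos: [0.3772, -0.2923, 0.0911]
eef_rot: [0.707, 0.707, -0.0, -0.0]
wrist_force: [0.5, 0.1, -0.7]
width: 0.466
gripper_force: 0.0
```

```bash
python3 tip2.py
```

```text
lowest [0.131  0.1318 0.1319 0.1326 0.133  0.1331 0.1332 0.1335 0.1339 0.1339
 0.1341 0.1345 0.1345 0.1359 0.1359 0.1363 0.1364 0.1365 0.1365 0.1365]
x 0.34785578549027085 0.4066826818404894 y -0.2825927279459345
[ 0.37724825 -0.29230442  0.09105436] [ 7.070e-01  7.072e-01 -0.000e+00 -3.000e-04] 0.47108643827245733
```

Request:
{"fn": "step_arm", "kwargs": {"motion": [{"hand":4,"tx":0,"ty":0,"tz":3,"twist":0},{"hand":4,"tx":0,"ty":0,"tz":6,"twist":0},{"hand":4,"tx":0,"ty":0,"tz":8.5,"twist":0},{"hand":4,"tx":0,"ty":0,"tz":10,"twist":0},{"hand":4,"tx":0,"ty":0,"tz":10,"twist":0}]}}

```text
clock: 6.58
ee_pos: [0.3748, -0.2899, -0.0124]
eef_rot: [0.707, 0.707, -0.0, -0.004]
wrist_force: [-0.0, 1.0, -0.4]
width: 0.465
gripper_force: 0.0
```

Request:
{"fn": "step_arm", "kwargs": {"motion": [{"hand":4,"tx":0,"ty":0,"tz":0.8,"twist":0},{"hand":4,"tx":0,"ty":0,"tz":1.6,"twist":0},{"hand":4,"tx":0,"ty":0,"tz":1.6,"twist":0},{"hand":4,"tx":0,"ty":0,"tz":1.6,"twist":0}]}}

```text
clock: 6.92
ee_pos: [0.3778, -0.2928, -0.024]
eef_rot: [0.707, 0.707, -0.0, 0.0]
wrist_force: [-0.0, 1.2, -0.5]
width: 0.462
gripper_force: 0.0
```

Request:
{"fn": "step_arm", "kwargs": {"motion": [{"hand":0,"tx":0,"ty":0,"tz":0,"twist":0},{"hand":0,"tx":0,"ty":0,"tz":0,"twist":0},{"hand":0,"tx":0,"ty":0,"tz":0,"twist":0},{"hand":0,"tx":0,"ty":0,"tz":0,"twist":0},{"hand":0,"tx":0,"ty":0,"tz":0,"twist":0}]}}

```text
clock: 7.33
ee_pos: [0.3781, -0.2931, -0.0235]
eef_rot: [0.707, 0.707, -0.0, 0.001]
wrist_force: [-1.5, 0.2, 4.9]
width: 0.103
gripper_force: 60.2
```

Request:
{"fn": "step_arm", "kwargs": {"motion": [{"hand":0,"tx":0,"ty":0,"tz":-2,"twist":0},{"hand":0,"tx":0,"ty":0,"tz":-5,"twist":0},{"hand":0,"tx":0,"ty":0,"tz":-8,"twist":0},{"hand":0,"tx":0,"ty":0,"tz":-11,"twist":0},{"hand":0,"tx":0,"ty":0,"tz":-12,"twist":0}]}}

```text
clock: 7.75
ee_pos: [0.3792, -0.294, 0.0996]
eef_rot: [0.707, 0.707, 0.0, 0.003]
wrist_force: [1.6, -0.7, -1.4]
width: 0.103
gripper_force: 59.4
```

Request:
{"fn": "step_arm", "kwargs": {"motion": [{"hand":0,"tx":1.7,"ty":2.7,"tz":0,"twist":0},{"hand":0,"tx":3.5,"ty":5.5,"tz":0,"twist":0},{"hand":0,"tx":5.3,"ty":8.3,"tz":0,"twist":0},{"hand":0,"tx":7.1,"ty":11.1,"tz":0,"twist":0},{"hand":0,"tx":8.8,"ty":13.7,"tz":0,"twist":0}]}}

```text
clock: 8.17
ee_pos: [0.5147, -0.2027, 0.0934]
eef_rot: [0.707, 0.707, -0.0, -0.001]
wrist_force: [-0.5, 0.0, -2.8]
width: 0.103
gripper_force: 59.5
```

Request:
{"fn": "step_arm", "kwargs": {"motion": [{"hand":0,"tx":0,"ty":0,"tz":0,"twist":0},{"hand":0,"tx":0,"ty":0,"tz":0,"twist":0},{"hand":0,"tx":0,"ty":0,"tz":0,"twist":0}]}}

```text
clock: 8.42
ee_pos: [0.5133, -0.2038, 0.0936]
eef_rot: [0.707, 0.707, -0.001, -0.001]
wrist_force: [0.0, -0.8, -2.8]
width: 0.099
gripper_force: 59.8
```

```bash
cat > bar.py <<'E'
from h import *
t=grab('top'); W=pts(t); e=ctrl.sense()['ee_pos']; print(e,ctrl.sense()['width'])
R=W[130:200,210:320]; im=t['frame'][130:200,210:320].astype(int).sum(-1)
h=e[2]+.040-.0165+.006; print('bar top z expected',h)
for a,b in((-1,-.206),(-.206,1)):
    m=(abs(R[...,2]-h)<.006)&(R[...,1]>a)&(R[...,1]<b)&(abs(R[...,1]+.206)<.1)&(abs(R[...,0]-.515)<.03); P=R[m]; 
    if len(P): r=cv2.minAreaRect((P[:,:2]*1000).astype(np.float32)); print(len(P),np.median(P[:,2]).round(4),np.round(r[0],1),np.round(r[1],1),round(r[2],1),P.min(0).round(4),P.max(0).round(4))
cv2.imwrite('pics/bar.png',cv2.resize(t['frame'][120:220,205:325],None,fx=5,fy=5,interpolation=3))
E
python3 bar.py
```

```text
[ 0.51311657 -0.20423016  0.09392238] 0.1053633443091989
bar top z expected 0.12342238009971031
359 0.1232 [ 515.7 -246.1] [75. 33.] 89.8 [ 0.4993 -0.2836  0.1177] [ 0.5323 -0.2086  0.1285]
111 0.1236 [ 515.3 -138.4] [26.7 31.2] 86.9 [ 0.4999 -0.1513  0.1188] [ 0.5307 -0.1243  0.1272]
```

View pics/bar.png

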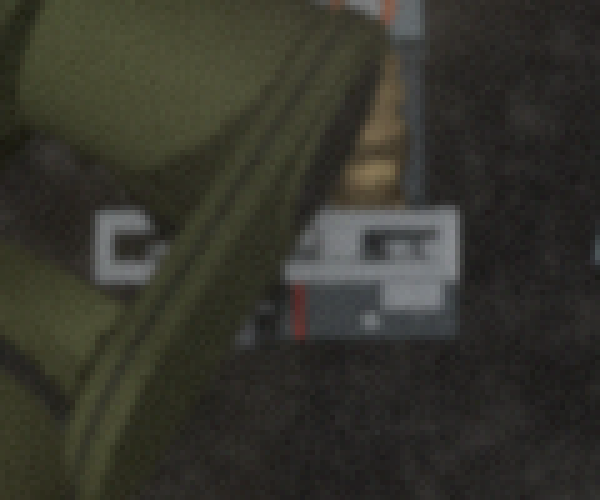

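The bar hangs level over the posts, its ends at crop cols 95 and 462, right slot at (400,243). By depth its centre is (0.5155,-0.204), so I need 2 mm toward -y and then 67 mm down.

Request:
{"fn": "step_arm", "kwargs": {"motion": [{"hand":0,"tx":-0.22,"ty":0,"tz":1,"twist":0},{"hand":0,"tx":-0.22,"ty":0,"tz":2,"twist":0},{"hand":0,"tx":-0.22,"ty":0,"tz":2.8,"twist":0},{"hand":0,"tx":-0.22,"ty":0,"tz":2.8,"twist":0},{"hand":0,"tx":-0.22,"ty":0,"tz":2.8,"twist":0}]}}

```text
clock: 8.88
ee_pos: [0.5132, -0.2064, 0.066]
eef_rot: [0.707, 0.707, -0.0, -0.001]
wrist_force: [0.4, -0.0, -2.8]
width: 0.105
gripper_force: 59.7
```

Request:
{"fn": "step_arm", "kwargs": {"motion": [{"hand":0,"tx":0,"ty":0,"tz":0.8,"twist":0},{"hand":0,"tx":0,"ty":0,"tz":1.6,"twist":0},{"hand":0,"tx":0,"ty":0,"tz":2.4,"twist":0},{"hand":0,"tx":0,"ty":0,"tz":3.2,"twist":0},{"hand":0,"tx":0,"ty":0,"tz":3.5,"twist":0}]}}

```text
clock: 9.3
ee_pos: [0.5133, -0.206, 0.0305]
eef_rot: [0.707, 0.707, -0.0, -0.001]
wrist_force: [-0.7, 0.1, -3.4]
width: 0.097
gripper_force: 59.8
```

Request:
{"fn": "step_arm", "kwargs": {"motion": [{"hand":0,"tx":0,"ty":0,"tz":0.3,"twist":0},{"hand":0,"tx":0,"ty":0,"tz":0.4,"twist":0},{"hand":0,"tx":0,"ty":0,"tz":0.4,"twist":0}]}}

```text
clock: 9.55
ee_pos: [0.5144, -0.2066, 0.0283]
eef_rot: [0.707, 0.707, -0.0, -0.0]
wrist_force: [0.3, 0.5, -2.8]
width: 0.102
gripper_force: 59.8
```

Request:
{"fn": "step_arm", "kwargs": {"motion": [{"hand":0,"tx":0,"ty":0,"tz":0.1,"twist":0},{"hand":0,"tx":0,"ty":0,"tz":0.15,"twist":0},{"hand":0,"tx":0,"ty":0,"tz":0.15,"twist":0}]}}

```text
clock: 9.8
ee_pos: [0.5146, -0.2067, 0.0273]
eef_rot: [0.707, 0.707, 0.0, 0.0]
wrist_force: [-0.5, -1.0, -3.2]
width: 0.103
gripper_force: 59.8
```

Request:
{"fn": "step_arm", "kwargs": {"motion": [{"hand":3.5,"tx":0,"ty":0,"tz":0,"twist":0},{"hand":3.5,"tx":0,"ty":0,"tz":0,"twist":0},{"hand":3.5,"tx":0,"ty":0,"tz":0,"twist":0},{"hand":3.5,"tx":0,"ty":0,"tz":0,"twist":0}]}}

```text
clock: 10.13
ee_pos: [0.515, -0.2069, 0.0277]
eef_rot: [0.707, 0.707, 0.0, 0.001]
wrist_force: [-0.1, 0.6, 0.0]
width: 0.407
gripper_force: 0.0
```

Request:
{"fn": "step_arm", "kwargs": {"motion": [{"hand":3.5,"tx":0,"ty":0,"tz":-1,"twist":0},{"hand":3.5,"tx":0,"ty":0,"tz":-4,"twist":0},{"hand":3.5,"tx":0,"ty":0,"tz":-8,"twist":0},{"hand":3.5,"tx":0,"ty":0,"tz":-12,"twist":0},{"hand":3.5,"tx":0,"ty":0,"tz":-14,"twist":0}]}}

```text
clock: 10.55
ee_pos: [0.5167, -0.2078, 0.174]
eef_rot: [0.707, 0.707, 0.001, 0.004]
wrist_force: [0.2, -1.2, 0.3]
width: 0.413
gripper_force: 0.0
```

Request:
{"fn": "step_arm", "kwargs": {"motion": [{"hand":6,"tx":-3.9,"ty":0.42,"tz":0,"twist":0},{"hand":6,"tx":-7.8,"ty":0.84,"tz":0,"twist":0},{"hand":6,"tx":-11.7,"ty":1.26,"tz":0,"twist":0},{"hand":6,"tx":-15.6,"ty":1.68,"tz":0,"twist":0},{"hand":6,"tx":-19.6,"ty":2.1,"tz":0,"twist":0}]}}

```text
clock: 10.97
ee_pos: [0.5357, -0.4044, 0.1683]
eef_rot: [0.707, 0.707, 0.0, 0.001]
wrist_force: [1.9, 0.1, 1.3]
width: 0.703
gripper_force: 0.0
```

Request:
{"fn": "step_arm", "kwargs": {"motion": [{"hand":6,"tx":0,"ty":0,"tz":0,"twist":0},{"hand":6,"tx":0,"ty":0,"tz":0,"twist":0},{"hand":6,"tx":0,"ty":0,"tz":0,"twist":0}]}}

```text
clock: 11.22
ee_pos: [0.5354, -0.4025, 0.1674]
eef_rot: [0.707, 0.707, 0.0, -0.0]
wrist_force: [-0.8, 0.6, 0.1]
width: 0.703
gripper_force: 0.0
```

```bash
cat > chk.py <<'E'
from h import *
t=grab('top'); W=pts(t); im=t['frame'].astype(int)
def rect(n,P):
    if len(P)<4: print(n,len(P)); return
    r=cv2.minAreaRect((P[:,:2]*1000).astype(np.float32)); print(n,len(P),np.median(P,0).round(4),np.round(r[0],1),np.round(r[1],1),round(r[2],1))
m=(abs(W[...,0]-.515)<.025)&(abs(W[...,1]+.206)<.095); 
rect('bar',W[m&(abs(W[...,2]-.056)<.005)]); rect('stap',W[m&(abs(W[...,2]-.08)<.005)]); rect('lug',W[m&(abs(W[...,2]-.086)<.004)&(abs(W[...,1]+.206)<.03)])
m=(abs(W[...,0]-.535)<.045)&(abs(W[...,1]+.403)<.045)
rect('knob',W[m&(abs(W[...,2]-.063)<.006)]); rect('body',W[m&(abs(W[...,2]-.042)<.004)])
cv2.imwrite('pics/chk.png',np.hstack([cv2.resize(t['frame'][125:215,222:302],None,fx=5,fy=5,interpolation=3),cv2.resize(t['frame'][135:225,315:395],None,fx=5,fy=5,interpolation=3)]))
print(ctrl.sense()['ee_pos'])
E
python3 chk.py; python3 tip2.py
```

```text
bar 113 [ 0.5257 -0.1378  0.0563] [ 526.7 -142.4] [26.  51.9] 37.6
stap 13 [ 0.5154 -0.1512  0.0805] [ 514.6 -150.9] [14.4  3. ] 86.8
lug 0
knob 0
body 15 [ 0.5073 -0.4232  0.0409] [ 508.6 -424.2] [ 6.2 18.3] 52.5
[ 0.53551928 -0.40183379  0.16743487]
lowest [0.045  0.045  0.045  0.0451 0.0452 0.0452 0.0452 0.0452 0.0453 0.0453
 0.0453 0.0454 0.0454 0.0454 0.0454 0.0454 0.0455 0.0455 0.0456 0.0456]
x 0.5097894594789618 0.5580651807410596 y -0.39391870139150864
[ 0.53551928 -0.40183379  0.16743487] [7.066e-01 7.076e-01 1.000e-04 1.000e-04] 0.7011744946188921
```

View pics/chk.png

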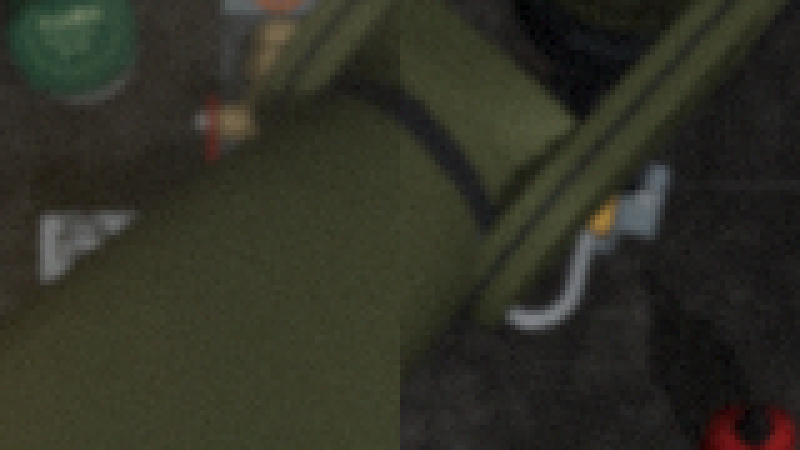

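Bar end at crop (85,245) lies at z 0.056 with the staple through it: seated; the lever still points along the pipe. The arm hides the lock, so I go down on the measured knob position.

Request:
{"fn": "step_arm", "kwargs": {"motion": [{"hand":6,"tx":0,"ty":0,"tz":4,"twist":0},{"hand":6,"tx":0,"ty":0,"tz":8,"twist":0},{"hand":6,"tx":0,"ty":0,"tz":11,"twist":0},{"hand":6,"tx":0,"ty":0,"tz":13,"twist":0},{"hand":6,"tx":0,"ty":0,"tz":14,"twist":0}]}}

```text
clock: 11.73
ee_pos: [0.5337, -0.3993, 0.0232]
eef_rot: [0.706, 0.708, -0.0, -0.003]
wrist_force: [0.2, 1.3, 0.7]
width: 0.705
gripper_force: 0.0
```

Request:
{"fn": "step_arm", "kwargs": {"motion": [{"hand":5.5,"tx":0,"ty":0,"tz":0.8,"twist":0},{"hand":5,"tx":0,"ty":0,"tz":1.7,"twist":0},{"hand":5,"tx":0,"ty":0,"tz":1.7,"twist":0},{"hand":5,"tx":0,"ty":0,"tz":1.7,"twist":0}]}}

```text
clock: 12.07
ee_pos: [0.5362, -0.4029, 0.0111]
eef_rot: [0.707, 0.707, 0.0, 0.001]
wrist_force: [0.2, -0.4, -0.3]
width: 0.583
gripper_force: 0.0
```

```bash
cat > knob.py <<'E'
from h import *
s=grab('side'); W=pts(s); e=ctrl.sense()['ee_pos']; print(e)
m=(np.hypot(W[...,0]-.5355,W[...,1]+.403)<.07)
for h in (.047,.05,.053,.056,.059,.062,.065,.07):
    P=W[m&(abs(W[...,2]-h)<.0015)]; P=P[np.argsort(P[:,0])]
    x=P[:,0]; g=np.where(np.diff(x)>.004)[0]; seg=np.split(x,g+1); print(h,[(round(a[0],3),round(a[-1],3)) for a in seg if len(a)>1],np.median(P[:,1]).round(3) if len(P) else '')
E
python3 knob.py
```

```text
[ 0.53642666 -0.40324918  0.01166702]
0.047 [(np.float64(0.51), np.float64(0.558))] -0.391
0.05 [(np.float64(0.514), np.float64(0.554))] -0.39
0.053 [(np.float64(0.506), np.float64(0.506)), (np.float64(0.516), np.float64(0.551)), (np.float64(0.562), np.float64(0.565))] -0.392
0.056 [(np.float64(0.507), np.float64(0.511)), (np.float64(0.516), np.float64(0.541)), (np.float64(0.547), np.float64(0.55)), (np.float64(0.562), np.float64(0.568))] -0.391
0.059 [(np.float64(0.501), np.float64(0.511)), (np.float64(0.516), np.float64(0.55)), (np.float64(0.562), np.float64(0.575))] -0.394
0.062 [(np.float64(0.499), np.float64(0.511)), (np.float64(0.516), np.float64(0.543)), (np.float64(0.547), np.float64(0.553)), (np.float64(0.562), np.float64(0.574))] -0.394
0.065 [(np.float64(0.499), np.float64(0.511)), (np.float64(0.518), np.float64(0.551)), (np.float64(0.562), np.float64(0.565)), (np.float64(0.57), np.float64(0.574))] -0.401
0.07 [(np.float64(0.501), np.float64(0.511)), (np.float64(0.562), np.float64(0.576))] -0.395
```

Request:
{"fn": "step_arm", "kwargs": {"motion": [{"hand":5,"tx":0,"ty":-0.25,"tz":0.1,"twist":0},{"hand":5,"tx":0,"ty":-0.25,"tz":0.3,"twist":0},{"hand":5,"tx":0,"ty":-0.25,"tz":0.3,"twist":0}]}}

```text
clock: 12.37
ee_pos: [0.533, -0.4028, 0.0074]
eef_rot: [0.707, 0.707, 0.0, 0.0]
wrist_force: [-0.4, 0.2, -0.4]
width: 0.587
gripper_force: 0.0
```

Request:
{"fn": "step_arm", "kwargs": {"motion": [{"hand":0,"tx":0,"ty":-0.05,"tz":0,"twist":0},{"hand":0,"tx":0,"ty":0,"tz":0,"twist":0},{"hand":0,"tx":0,"ty":0,"tz":0,"twist":0},{"hand":0,"tx":0,"ty":0,"tz":0,"twist":0}]}}

```text
clock: 12.7
ee_pos: [0.5334, -0.4034, 0.009]
eef_rot: [0.707, 0.707, -0.0, 0.001]
wrist_force: [-2.6, 0.9, 6.7]
width: 0.395
gripper_force: 60.5
```

Request:
{"fn": "step_arm", "kwargs": {"motion": [{"hand":0,"tx":0,"ty":0,"tz":-0.1,"twist":0.1},{"hand":0,"tx":0,"ty":0,"tz":-0.1,"twist":0.2},{"hand":0,"tx":0,"ty":0,"tz":-0.1,"twist":0.3},{"hand":0,"tx":0,"ty":0,"tz":-0.1,"twist":0.4},{"hand":0,"tx":0,"ty":0,"tz":-0.1,"twist":0.5236}]}}

```text
clock: 13.12
ee_pos: [0.5343, -0.4037, 0.0091]
eef_rot: [0.867, 0.498, 0.001, 0.002]
wrist_force: [2.7, -1.9, -0.6]
width: 0.398
gripper_force: 60.5
```

```bash
python3 -c "
from h import *
s=ctrl.sense();print(s['moment'],s['eef_rot'],s['width'],s['joint_positions'])"
```

```text
[-0.27166296 -0.54209969  0.03674867] [8.67282572e-01 4.97811997e-01 7.70157536e-04 1.88743629e-03] 0.39791672184171734 [-7.27316039e-01  3.33272863e-01  1.73593821e+00  3.02250044e-04
  1.06831317e+00 -1.98815372e-01]
```

Request:
{"fn": "step_arm", "kwargs": {"motion": [{"hand":0,"tx":0,"ty":0,"tz":0,"twist":0.1},{"hand":0,"tx":0,"ty":0,"tz":0,"twist":0.2},{"hand":0,"tx":0,"ty":0,"tz":0,"twist":0.3},{"hand":0,"tx":0,"ty":0,"tz":0,"twist":0.4},{"hand":0,"tx":0,"ty":0,"tz":0,"twist":0.5236}]}}

```text
clock: 13.53
ee_pos: [0.5349, -0.4042, 0.0092]
eef_rot: [0.967, 0.256, 0.002, 0.002]
wrist_force: [4.5, -3.6, -2.3]
width: 0.396
gripper_force: 60.2
```

```bash
python3 -c "
from h import *
s=ctrl.sense();print(s['moment'],s['eef_rot'],s['width'])"
```

```text
[-0.61760119 -0.74485979  0.13045485] [0.96655418 0.256446   0.00167504 0.00237949] 0.3961273782026079
```

Request:
{"fn": "step_arm", "kwargs": {"motion": [{"hand":0,"tx":0,"ty":0,"tz":0,"twist":0.1},{"hand":0,"tx":0,"ty":0,"tz":0,"twist":0.2},{"hand":0,"tx":0,"ty":0,"tz":0,"twist":0.3},{"hand":0,"tx":0,"ty":0,"tz":0,"twist":0.4},{"hand":0,"tx":0,"ty":0,"tz":0,"twist":0.5236}]}}

```text
clock: 13.95
ee_pos: [0.5349, -0.405, 0.0093]
eef_rot: [1.0, -0.002, 0.002, 0.003]
wrist_force: [3.0, -5.1, -3.1]
width: 0.399
gripper_force: 60.8
```

Request:
{"fn": "step_arm", "kwargs": {"motion": [{"hand":0,"tx":0,"ty":0,"tz":0,"twist":0.1},{"hand":0,"tx":0,"ty":0,"tz":0,"twist":0.2},{"hand":0,"tx":0,"ty":0,"tz":0,"twist":0.3},{"hand":0,"tx":0,"ty":0,"tz":0,"twist":0.4},{"hand":0,"tx":0,"ty":0,"tz":0,"twist":0.5236}]}}

```text
clock: 14.37
ee_pos: [0.5345, -0.4059, 0.0095]
eef_rot: [0.965, -0.261, 0.003, 0.003]
wrist_force: [1.7, -7.8, -3.3]
width: 0.399
gripper_force: 61.2
```

Request:
{"fn": "step_arm", "kwargs": {"motion": [{"hand":0,"tx":0,"ty":0,"tz":0,"twist":0},{"hand":0,"tx":0,"ty":0,"tz":0,"twist":0}]}}

```text
clock: 14.53
ee_pos: [0.5347, -0.4057, 0.0095]
eef_rot: [0.966, -0.259, 0.003, 0.002]
wrist_force: [3.6, -6.1, -2.1]
width: 0.402
gripper_force: 61.5
```

```bash
python3 -c "
from h import *
s=ctrl.sense();print(s['moment'],s['eef_rot'],s['width'])"
```

```text
[-1.17764682 -0.58088803  0.02046278] [ 0.96592289 -0.25879924  0.00313881  0.0024654 ] 0.40215447360527595
```

Request:
{"fn": "step_arm", "kwargs": {"motion": [{"hand":5.5,"tx":0,"ty":0,"tz":0,"twist":0},{"hand":5.5,"tx":0,"ty":0,"tz":0,"twist":0},{"hand":5.5,"tx":0,"ty":0,"tz":0,"twist":0},{"hand":5.5,"tx":0,"ty":0,"tz":-3,"twist":0},{"hand":5.5,"tx":0,"ty":0,"tz":-6,"twist":0}]}}

```text
clock: 14.95
ee_pos: [0.5309, -0.4005, 0.0653]
eef_rot: [0.966, -0.259, -0.003, -0.002]
wrist_force: [0.7, -0.7, 0.4]
width: 0.639
gripper_force: 0.0
```

Request:
{"fn": "step_arm", "kwargs": {"motion": [{"hand":7.5,"tx":0,"ty":0,"tz":-3,"twist":-0.1},{"hand":7.5,"tx":0,"ty":0,"tz":-6,"twist":-0.2},{"hand":7.5,"tx":0,"ty":0,"tz":-8,"twist":-0.3}]}}

```text
clock: 15.2
ee_pos: [0.5338, -0.403, 0.1516]
eef_rot: [0.994, -0.109, 0.001, 0.001]
wrist_force: [0.1, -0.3, 0.1]
width: 0.878
gripper_force: 0.0
```

Request:
{"fn": "step_arm", "kwargs": {"motion": [{"hand":7.5,"tx":-0.7,"ty":-2.9,"tz":0,"twist":0},{"hand":7.5,"tx":-1.4,"ty":-5.8,"tz":0,"twist":0},{"hand":7.5,"tx":-2.0,"ty":-8.8,"tz":0,"twist":0},{"hand":7.5,"tx":-2.7,"ty":-11.7,"tz":0,"twist":0}]}}

```text
clock: 15.53
ee_pos: [0.5322, -0.281, 0.1479]
eef_rot: [0.994, -0.112, -0.0, -0.0]
wrist_force: [0.7, -0.2, 0.5]
width: 0.877
gripper_force: 0.0
```

```bash
cat > lk.py <<'E'
from h import *
import sys
t=grab('top'); W=pts(t); im=t['frame'].astype(int)
def rect(n,P):
    if len(P)<4: print(n,len(P)); return
    r=cv2.minAreaRect((P[:,:2]*1000).astype(np.float32)); print(n,len(P),P.mean(0).round(4),np.round(r[0],1),np.round(r[1],1),round(r[2],1))
m=(abs(W[...,0]-.535)<.045)&(abs(W[...,1]+.403)<.045); br=(im[...,2]-im[...,0]>45)
k=m&(abs(W[...,2]-.063)<.006); rect('knob',W[k]); rect('body',W[m&br&(W[...,2]>.03)])
g=im.sum(-1); q=k&(np.hypot(W[...,0]-.5345,W[...,1]+.403)<.0165); th=np.percentile(g[q],90); w=W[q&(g>th)].mean(0); c=W[q].mean(0); print('pointer deg',np.degrees(np.arctan2(w[1]-c[1],w[0]-c[0])))
m=(W[...,2]>.02)&(W[...,2]<.036)&(abs(W[...,0]-.46)<.033)&(abs(W[...,1]+.39)<.045)&(g>200); P=W[m]; rect('shackle',P)
Q=P[P[:,0]<P[:,0].min()+.006]; print('crown',Q.mean(0))
for x in (.475,.482,.489):
    y=P[abs(P[:,0]-x)<.004][:,1]; print(x,y.min().round(4),y.max().round(4),((y.min()+y.max())/2).round(4))
cv2.imwrite(f'pics/{sys.argv[1]}.png',cv2.resize(t['frame'][140:215,310:385],None,fx=7,fy=7,interpolation=3)); print(ctrl.sense()['ee_pos'],ctrl.sense()['eef_rot'])
E
python3 lk.py lk1
```

```text
knob 195 [ 0.5351 -0.4024  0.0629] [ 536.3 -402. ] [35.9 35.2] 1.6
body 222 [ 0.5299 -0.4019  0.0409] [ 534.1 -404. ] [60.4 54.9] 74.5
pointer deg 168.82809443610412
shackle 106 [ 0.4733 -0.3882  0.0319] [ 475.6 -390.2] [34.2 48. ] 0.2
crown [ 0.46176385 -0.38746946  0.03156071]
0.475 -0.4092 -0.3662 -0.3877
0.482 -0.4121 -0.3662 -0.3892
0.489 -0.4142 -0.3663 -0.3902
[ 0.53209328 -0.27599067  0.14757377] [ 9.93933368e-01 -1.09958886e-01 -8.21026524e-04 -2.19732944e-03]
```

View pics/lk1.png

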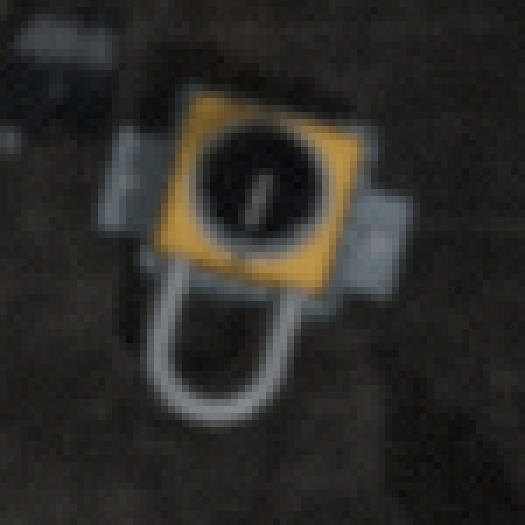

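The dial ridge at crop (258,200) points at the shackle and index mark (240,262). The dial is in its notch and I can go to the shackle.

Request:
{"fn": "step_arm", "kwargs": {"motion": [{"hand":7.5,"tx":0,"ty":0,"tz":0,"twist":0},{"hand":7.5,"tx":0,"ty":0,"tz":0,"twist":0},{"hand":7.5,"tx":0,"ty":0,"tz":0,"twist":0},{"hand":7.5,"tx":0,"ty":0,"tz":0,"twist":0}]}}

```text
clock: 15.92
ee_pos: [0.5325, -0.2835, 0.148]
eef_rot: [0.994, -0.112, -0.0, 0.0]
wrist_force: [0.6, 0.1, -0.6]
width: 0.875
gripper_force: 0.0
```

```bash
cat > go.py <<'E'
from h import *
import sys
from scipy.spatial.transform import Rotation as R
s=ctrl.sense(); T=R.from_quat(s['eef_rot']).as_matrix(); a=2*np.arctan2(s['eef_rot'][1],s['eef_rot'][0]); 
T=np.array([[np.cos(a),np.sin(a),0],[np.sin(a),-np.cos(a),0],[0,0,-1]])
d=T.T@(np.array([float(x) for x in sys.argv[1:4]])-s['ee_pos']); print('ee',s['ee_pos'].round(4),'tool x deg',np.degrees(a).round(2),'shift cm',(d*100).round(2))
E
python3 go.py .4877 -.3927 .08
```

```text
ee [ 0.5325 -0.2835  0.148 ] tool x deg -12.85 shift cm [-1.94 11.65  6.8 ]
```

Request:
{"fn": "step_arm", "kwargs": {"motion": [{"hand":7.5,"tx":-0.5,"ty":3,"tz":0,"twist":0},{"hand":7.5,"tx":-1,"ty":6,"tz":0,"twist":0},{"hand":7.5,"tx":-1.5,"ty":9,"tz":0,"twist":0},{"hand":7.5,"tx":-1.94,"ty":11.65,"tz":0,"twist":0},{"hand":7.5,"tx":-1.94,"ty":11.65,"tz":1,"twist":0}]}}

```text
clock: 16.33
ee_pos: [0.4869, -0.3979, 0.1403]
eef_rot: [0.993, -0.114, 0.002, 0.002]
wrist_force: [0.3, -0.2, 1.6]
width: 0.879
gripper_force: 0.0
```

Request:
{"fn": "step_arm", "kwargs": {"motion": [{"hand":7.5,"tx":0,"ty":0,"tz":3,"twist":0},{"hand":7.5,"tx":0,"ty":0,"tz":6,"twist":0},{"hand":7.5,"tx":0,"ty":0,"tz":9,"twist":0},{"hand":7.5,"tx":0,"ty":0,"tz":9,"twist":0},{"hand":7.5,"tx":0,"ty":0,"tz":9,"twist":0}]}}

```text
clock: 16.75
ee_pos: [0.4864, -0.3907, 0.0456]
eef_rot: [0.994, -0.112, -0.002, -0.002]
wrist_force: [0.3, 0.4, -0.1]
width: 0.877
gripper_force: 0.0
```

```bash
python3 go.py .4877 -.3927 -.026; python3 tip.py
```

```text
ee [ 0.4864 -0.3907  0.0456] tool x deg -12.83 shift cm [0.17 0.16 7.16]
0.04 167 0.502 0.561 -0.383
0.05 133 0.506 0.556 -0.39
0.06 135 0.515 0.553 -0.394
0.07 57 0.517 0.551 -0.402
0.09 21 0.471 0.507 -0.352
0.1 89 0.468 0.507 -0.425
0.11 111 0.468 0.508 -0.35
0.12 107 0.468 0.509 -0.348
0.13 77 0.466 0.508 -0.425
0.14 98 0.461 0.516 -0.346
0.15 151 0.461 0.515 -0.337
0.16 155 0.461 0.515 -0.353
0.17 165 0.461 0.514 -0.355
0.18 176 0.461 0.514 -0.36
0.19 212 0.465 0.516 -0.354
[ 0.48638299 -0.39073362  0.04561008] 0.875040061041803
```

Request:
{"fn": "step_arm", "kwargs": {"motion": [{"hand":7.5,"tx":0.1,"ty":0.1,"tz":2.5,"twist":0},{"hand":7.5,"tx":0.1,"ty":0.1,"tz":5,"twist":0},{"hand":7.5,"tx":0.1,"ty":0.1,"tz":6.5,"twist":0},{"hand":7.5,"tx":0.1,"ty":0.1,"tz":7.3,"twist":0},{"hand":7.5,"tx":0.1,"ty":0.1,"tz":7.3,"twist":0}]}}

```text
clock: 17.22
ee_pos: [0.4882, -0.3926, -0.0257]
eef_rot: [0.994, -0.111, -0.001, -0.001]
wrist_force: [-0.9, -0.2, -0.5]
width: 0.878
gripper_force: 0.0
```

Request:
{"fn": "step_arm", "kwargs": {"motion": [{"hand":3,"tx":0,"ty":0,"tz":0,"twist":0},{"hand":3,"tx":0,"ty":0,"tz":0,"twist":0},{"hand":3,"tx":0,"ty":0,"tz":0,"twist":0},{"hand":3,"tx":0,"ty":0,"tz":0,"twist":0},{"hand":3,"tx":0,"ty":0,"tz":0,"twist":0}]}}

```text
clock: 17.63
ee_pos: [0.4898, -0.3941, -0.0225]
eef_rot: [0.994, -0.111, 0.001, 0.001]
wrist_force: [-0.9, 0.9, 6.5]
width: 0.539
gripper_force: 60.7
```

Request:
{"fn": "step_arm", "kwargs": {"motion": [{"hand":3,"tx":-0.4,"ty":0,"tz":0,"twist":0},{"hand":3,"tx":-0.8,"ty":0,"tz":0,"twist":0},{"hand":3,"tx":-1.2,"ty":0,"tz":0,"twist":0},{"hand":3,"tx":-1.6,"ty":0,"tz":0,"twist":0},{"hand":3,"tx":-2.0,"ty":0,"tz":0,"twist":0}]}}

```text
clock: 18.05
ee_pos: [0.4706, -0.3894, -0.0232]
eef_rot: [0.994, -0.111, 0.002, 0.001]
wrist_force: [3.6, 2.5, 5.6]
width: 0.544
gripper_force: 61.0
```

Request:
{"fn": "step_arm", "kwargs": {"motion": [{"hand":3,"tx":-0.1,"ty":0,"tz":0,"twist":0},{"hand":3,"tx":-0.2,"ty":0,"tz":0,"twist":0},{"hand":3,"tx":-0.2,"ty":0,"tz":0,"twist":0}]}}

```text
clock: 18.3
ee_pos: [0.469, -0.3893, -0.0233]
eef_rot: [0.994, -0.111, 0.002, 0.001]
wrist_force: [5.6, 0.9, 5.1]
width: 0.533
gripper_force: 61.0
```

Request:
{"fn": "step_arm", "kwargs": {"motion": [{"hand":3,"tx":-0.15,"ty":0,"tz":0,"twist":0},{"hand":3,"tx":-0.3,"ty":0,"tz":0,"twist":0},{"hand":3,"tx":-0.3,"ty":0,"tz":0,"twist":0}]}}

```text
clock: 18.55
ee_pos: [0.4692, -0.3893, -0.0228]
eef_rot: [0.994, -0.112, 0.006, 0.002]
wrist_force: [16.4, -1.3, -1.4]
width: 0.534
gripper_force: 61.5
```

Request:
{"fn": "step_arm", "kwargs": {"motion": [{"hand":7.5,"tx":0,"ty":0,"tz":0,"twist":0},{"hand":7.5,"tx":0,"ty":0,"tz":0,"twist":0},{"hand":7.5,"tx":0,"ty":0,"tz":0,"twist":0},{"hand":8.4,"tx":0,"ty":0,"tz":0,"twist":0}]}}

```text
clock: 18.88
ee_pos: [0.4629, -0.3868, -0.026]
eef_rot: [0.994, -0.111, -0.001, -0.001]
wrist_force: [-0.1, -0.0, -0.2]
width: 0.983
gripper_force: 0.0
```

Request:
{"fn": "step_arm", "kwargs": {"motion": [{"hand":8.4,"tx":0,"ty":0,"tz":-3,"twist":0},{"hand":8.4,"tx":0,"ty":0,"tz":-6,"twist":0},{"hand":8.4,"tx":0,"ty":0,"tz":-9,"twist":0},{"hand":8.4,"tx":0,"ty":0,"tz":-11,"twist":0}]}}

```text
clock: 19.22
ee_pos: [0.4643, -0.3882, 0.0876]
eef_rot: [0.994, -0.112, 0.001, 0.001]
wrist_force: [0.4, -1.2, 0.7]
width: 0.982
gripper_force: 0.0
```

Request:
{"fn": "step_arm", "kwargs": {"motion": [{"hand":8.4,"tx":0,"ty":0,"tz":0,"twist":0},{"hand":8.4,"tx":0,"ty":0,"tz":0,"twist":0},{"hand":8.4,"tx":0,"ty":0,"tz":0,"twist":0},{"hand":8.4,"tx":0,"ty":0,"tz":0,"twist":0}]}}

```text
clock: 19.55
ee_pos: [0.4629, -0.3864, 0.0826]
eef_rot: [0.994, -0.111, -0.002, -0.001]
wrist_force: [-0.4, 0.1, -0.9]
width: 0.981
gripper_force: 0.0
```

```bash
python3 go.py .534 -.4035 .1; python3 - <<'E'
from h import *
s=grab('side'); W=pts(s); m=(W[...,2]>.022)&(W[...,2]<.037)&(W[...,0]<.49)&(W[...,0]>.4)&(abs(W[...,1]+.39)<.04)&(s['frame'].astype(int).sum(-1)>200)
P=W[m]; print(len(P),'crown x min',P[:,0].min(),P.mean(0))
E
python3 knob.py
```

```text
ee [ 0.4629 -0.3864  0.0826] tool x deg -12.8 shift cm [ 7.31  0.09 -1.74]
213 crown x min 0.4362340284566877 [ 0.46293698 -0.38521944  0.03273157]
[ 0.46314978 -0.3865524   0.0828124 ]
0.047 [(np.float64(0.508), np.float64(0.556))] -0.39
0.05 [(np.float64(0.514), np.float64(0.551))] -0.391
0.053 [(np.float64(0.514), np.float64(0.541)), (np.float64(0.546), np.float64(0.551))] -0.391
0.056 [(np.float64(0.514), np.float64(0.55))] -0.389
0.059 [(np.float64(0.515), np.float64(0.545)), (np.float64(0.55), np.float64(0.55))] -0.39
0.062 [(np.float64(0.514), np.float64(0.551))] -0.392
0.065 [(np.float64(0.514), np.float64(0.549))] -0.402
0.07 []
```

Request:
{"fn": "step_arm", "kwargs": {"motion": [{"hand":8.4,"tx":2.4,"ty":0.05,"tz":0,"twist":0},{"hand":8.4,"tx":4.8,"ty":0.1,"tz":0,"twist":0},{"hand":8.4,"tx":7.15,"ty":0.12,"tz":0,"twist":0},{"hand":8.4,"tx":7.15,"ty":0.12,"tz":1.5,"twist":0},{"hand":8.4,"tx":7.15,"ty":0.12,"tz":3,"twist":0}]}}

```text
clock: 20.07
ee_pos: [0.5346, -0.4048, 0.0543]
eef_rot: [0.994, -0.111, 0.0, 0.0]
wrist_force: [0.2, -0.1, -0.2]
width: 0.987
gripper_force: 0.0
```

Request:
{"fn": "step_arm", "kwargs": {"motion": [{"hand":8.4,"tx":0,"ty":0,"tz":1.5,"twist":0},{"hand":8.4,"tx":0,"ty":0,"tz":3,"twist":0},{"hand":8.4,"tx":0,"ty":0,"tz":4.5,"twist":0},{"hand":8.4,"tx":0,"ty":0,"tz":4.5,"twist":0},{"hand":8.4,"tx":0,"ty":0,"tz":4.5,"twist":0}]}}

```text
clock: 20.48
ee_pos: [0.5322, -0.4035, 0.0079]
eef_rot: [0.994, -0.112, -0.002, -0.001]
wrist_force: [-0.3, -0.6, 1.2]
width: 0.98
gripper_force: 0.0
```

```bash
python3 go.py .5325 -.4035 -.012; python3 - <<'E'
from h import *
s=grab('side'); W=pts(s)
m=(abs(W[...,0]-.54)<.04)&(W[...,1]>-.37)&(W[...,1]<-.33)&(W[...,2]>.045); P=W[m]; z=np.sort(P[:,2]); print('near finger tip',z[:8].round(4), P[P[:,2]<z[0]+.02].min(0),P[P[:,2]<z[0]+.02].max(0))
E
```

```text
ee [ 0.5322 -0.4035  0.0079] tool x deg -12.81 shift cm [ 0.03 -0.01  1.99]
near finger tip [0.0579 0.0581 0.0584 0.0585 0.0596 0.0597 0.0605 0.0606] [ 0.53203155 -0.36178624  0.05793398] [ 0.55429175 -0.3472593   0.07793268]
```

Request:
{"fn": "step_arm", "kwargs": {"motion": [{"hand":8.4,"tx":0,"ty":0,"tz":1,"twist":0},{"hand":8.4,"tx":0,"ty":0,"tz":2,"twist":0},{"hand":8.4,"tx":0,"ty":0,"tz":2,"twist":0},{"hand":8.4,"tx":0,"ty":0,"tz":2,"twist":0}]}}

```text
clock: 20.87
ee_pos: [0.5331, -0.404, -0.011]
eef_rot: [0.994, -0.111, -0.001, -0.001]
wrist_force: [0.9, -0.1, -0.4]
width: 0.982
gripper_force: 0.0
```

Request:
{"fn": "step_arm", "kwargs": {"motion": [{"hand":4,"tx":0,"ty":0,"tz":0,"twist":0},{"hand":4,"tx":0,"ty":0,"tz":0,"twist":0},{"hand":4,"tx":0,"ty":0,"tz":0,"twist":0},{"hand":4,"tx":0,"ty":0,"tz":0,"twist":0},{"hand":4,"tx":0,"ty":0,"tz":0,"twist":0}]}}

```text
clock: 21.28
ee_pos: [0.5346, -0.4053, -0.0087]
eef_rot: [0.994, -0.111, 0.001, 0.001]
wrist_force: [0.7, -0.8, 3.8]
width: 0.687
gripper_force: 67.2
```

Request:
{"fn": "step_arm", "kwargs": {"motion": [{"hand":4,"tx":0,"ty":0,"tz":-0.5,"twist":0},{"hand":4,"tx":0,"ty":0,"tz":-1,"twist":0},{"hand":4,"tx":0,"ty":0,"tz":-2,"twist":0},{"hand":4,"tx":0,"ty":0,"tz":-3,"twist":0},{"hand":4,"tx":0,"ty":0,"tz":-4,"twist":0}]}}

```text
clock: 21.7
ee_pos: [0.5326, -0.4033, 0.0292]
eef_rot: [0.994, -0.111, -0.001, -0.001]
wrist_force: [1.0, 0.3, -5.7]
width: 0.68
gripper_force: 66.7
```

Request:
{"fn": "step_arm", "kwargs": {"motion": [{"hand":4,"tx":0,"ty":0,"tz":-2,"twist":0},{"hand":4,"tx":0,"ty":0,"tz":-4,"twist":0},{"hand":4,"tx":0,"ty":0,"tz":-6,"twist":0},{"hand":4,"tx":0,"ty":0,"tz":-8.5,"twist":0},{"hand":4,"tx":0,"ty":0,"tz":-11,"twist":0}]}}

```text
clock: 22.12
ee_pos: [0.5329, -0.4035, 0.1405]
eef_rot: [0.994, -0.111, -0.001, -0.001]
wrist_force: [0.7, -0.3, -5.7]
width: 0.686
gripper_force: 66.6
```

```bash
python3 go.py .515 -.207 .14; python3 - <<'E'
from h import *
s=grab('side'); W=pts(s); im=s['frame'].astype(int); m=(im[...,2]-im[...,0]>50)&(abs(W[...,0]-.535)<.07)&(abs(W[...,1]+.4)<.06); P=W[m]; print('brass',len(P),P.min(0).round(3) if len(P) else '',P.max(0).round(3) if len(P) else '')
st=ctrl.sense(); print(st['wrist_force'],st['gripper_force'],st['width'])
E
```

```text
ee [ 0.5329 -0.4035  0.1405] tool x deg -12.78 shift cm [ -6.09 -18.76   0.05]
brass 347 [ 0.499 -0.422  0.168] [ 0.564 -0.365  0.194]
[ 3.23240399 -2.41630103 -0.20609498] 66.8649423122406 0.680009850903665
```

Lock lifted, its weight about 5.7 N on the wrist. Carry it over the bar.

Request:
{"fn": "step_arm", "kwargs": {"motion": [{"hand":4,"tx":-0.6,"ty":-1.9,"tz":0,"twist":0},{"hand":4,"tx":-1.5,"ty":-4.7,"tz":0,"twist":0},{"hand":4,"tx":-2.4,"ty":-7.5,"tz":0,"twist":0},{"hand":4,"tx":-3.3,"ty":-10.3,"tz":0,"twist":0},{"hand":4,"tx":-4,"ty":-12.4,"tz":0,"twist":0}]}}

```text
clock: 22.58
ee_pos: [0.5211, -0.272, 0.139]
eef_rot: [0.994, -0.111, -0.001, -0.001]
wrist_force: [-0.4, -0.9, -5.4]
width: 0.676
gripper_force: 66.7
```

Request:
{"fn": "step_arm", "kwargs": {"motion": [{"hand":4,"tx":-0.7,"ty":-2.1,"tz":0,"twist":0},{"hand":4,"tx":-1.3,"ty":-4.1,"tz":0,"twist":0},{"hand":4,"tx":-1.8,"ty":-5.5,"tz":0,"twist":0},{"hand":4,"tx":-2.1,"ty":-6.4,"tz":0,"twist":0}]}}

```text
clock: 22.92
ee_pos: [0.5151, -0.2058, 0.1394]
eef_rot: [0.994, -0.111, -0.001, -0.0]
wrist_force: [-0.5, 0.8, -4.6]
width: 0.68
gripper_force: 66.7
```

Request:
{"fn": "step_arm", "kwargs": {"motion": [{"hand":4,"tx":0,"ty":0,"tz":0,"twist":0},{"hand":4,"tx":0,"ty":0,"tz":0,"twist":0},{"hand":4,"tx":0,"ty":0,"tz":0,"twist":0},{"hand":4,"tx":0,"ty":0,"tz":0,"twist":0},{"hand":4,"tx":0,"ty":0,"tz":0,"twist":0}]}}

```text
clock: 23.33
ee_pos: [0.5159, -0.2086, 0.1401]
eef_rot: [0.994, -0.112, 0.0, 0.0]
wrist_force: [-0.7, 0.0, -5.4]
width: 0.682
gripper_force: 66.7
```

Request:
{"fn": "step_arm", "kwargs": {"motion": [{"hand":4,"tx":0,"ty":0,"tz":0,"twist":0},{"hand":4,"tx":0,"ty":0,"tz":0,"twist":0},{"hand":4,"tx":0,"ty":0,"tz":0,"twist":0},{"hand":4,"tx":0,"ty":0,"tz":0,"twist":0},{"hand":4,"tx":0,"ty":0,"tz":0,"twist":0}]}}

```text
clock: 23.75
ee_pos: [0.5158, -0.2077, 0.14]
eef_rot: [0.994, -0.111, 0.0, -0.0]
wrist_force: [-0.9, 0.2, -5.3]
width: 0.681
gripper_force: 66.7
```

```bash
python3 - <<'E'
from h import *
s=grab('side'); W=pts(s); im=s['frame'].astype(int); m=(im[...,2]-im[...,0]>50)&(abs(W[...,0]-.515)<.07)&(abs(W[...,1]+.2)<.06)&(W[...,2]>.1); P=W[m]; print('brass',len(P),P.min(0).round(3),P.max(0).round(3))
q=(W[...,2]>.12)&(W[...,2]<.22)&(W[...,0]<.48)&(W[...,0]>.38)&(abs(W[...,1]+.2)<.07)&(im.sum(-1)>200); print('crown x',np.sort(W[q][:,0])[:4])
t=grab('top'); V=pts(t); k=(abs(V[...,0]-.515)<.02)&(abs(V[...,1]+.206)<.083)&(V[...,2]<.062)&(V[...,2]>.045); print('bar z',k.sum(),np.median(V[k],0))
cv2.imwrite('pics/fin.png',np.hstack([cv2.resize(s['frame'][100:250,180:340],None,fx=2.5,fy=2.5),cv2.resize(t['frame'][100:250,210:370],None,fx=2.5,fy=2.5)]))
st=ctrl.sense(); print(st['ee_pos'],st['qd'].round(3),st['gripper_force'],st['width'])
E
```

```text
brass 545 [ 0.483 -0.228  0.167] [ 0.547 -0.171  0.194]
crown x [0.41772767 0.41888573 0.41888608 0.41890401]
bar z 385 [ 0.51194668 -0.25056373  0.05569698]
[ 0.51582219 -0.20764772  0.14000407] [ 0.001 -0.     0.003 -0.001 -0.    -0.001] 66.66920900344849 0.6827951694423302
```

View pics/fin.png

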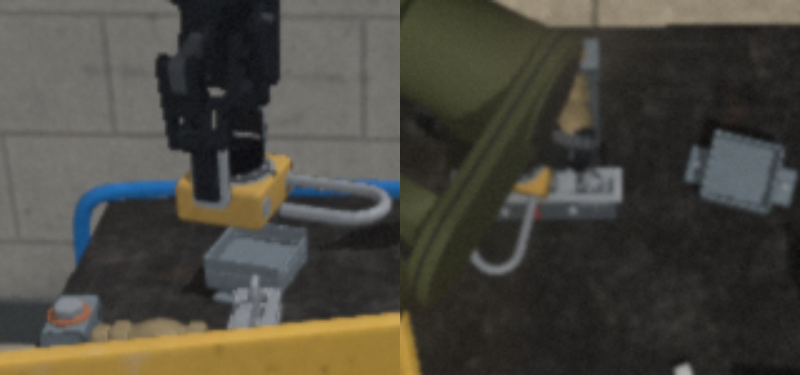

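The lock hangs level at about 0.167 m, shackle fully out (side crop crown (390,205)), the bar is on the posts and the holder is empty at (740,170). Handing in.

```bash
python3 -c "
from cell import ctrl
print(ctrl.finish_job())"
```

```text
the job is handed in; nothing more can be done
None
```

The job is handed in, with no verdict returned: the bar sits on both posts over the staples, the dial points at the shackle, the shackle is fully open, and the gripper holds the open lock still about 0.17 m above the bench over the bar.

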